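# Hold the matching cover plate over the perfusion chamber for the screws

### The arm

A 6-joint arm with a two-finger parallel gripper is mounted at the origin on a cart in front of the work surface, level with it; the furniture and walls round the work are solid. World frame = base frame: x ahead of the robot, y to its left, z up, the work surface at z = 0. Lengths are in m, angles in rad, forces in N, time in s.
With the tool pointing down it reaches from about 0.325 to 0.775 m from the base axis. Payload 5.5 kg.
Tool frame: the origin (TCP) lies midway between the tips of the shut fingers; the grasp point (between the pads) lies 19 mm behind it (env.grasp_offset is the distance from the TCP to the grasp point, in m); z points along the fingers, y is the line along which they close (so a half turn about z gives the same grasp; the last joint's range is limited). The gripper opens to 85 mm and grips with 20 to 120 N. Pads are 22 mm wide; open, the fingers measure 114 mm over their backs; the gripper's body (76 mm by 85 mm) begins 54 mm behind the grasp point. The pads swing forward as they close: fully open they stand 13 mm farther back than shut.
Start: joints at [1.208, 0.091, 1.231, -0, 1.82, -0.057], TCP at [0.181, 0.572, 0.231] pointing down, gripper open.
Joint ranges: [-2.87, 2.87], [-0.86, 2.18], [0.17, 2.46], [-1.51, 4.65], [0.06, 2.69], [-2.65, 2.65]. Speed limits (rad/s): [2.57, 2.57, 3.01, 3.14, 3.14, 3.14].

### API

Orientations are given as a 3x3 rotation matrix whose columns are the frame's x, y, z axes.
In Python, from station import sensors, cams, env gives the robot as it stands.
- The arm moves only by the tool apply_moves, never from a script. Its arguments are lists of equal length, an entry for each row: "delta_pos": the shift along the tool's x, y, z in m, a list of three; "rot": the turn, a rotation vector about the tool's x, y, z in degrees, a list of three; "gripper": the opening, from 0 (shut) to 1 (fully open). In form: {"delta_pos": [[dx, dy, dz], ...], "rot": [[rx, ry, rz], ...], "gripper": [gripper, ...]}. A call has 1 to 5 rows; each row is the pose to reach, as a shift and turn from the pose commanded when the call began, along the tool's axes at that moment; what a row does not reach only later rows make up. A row lasts 1/8 s, in which the tool goes at most 62.5 mm and 10.7 degrees, less where a joint would pass 70% of its speed; a pose out of reach is approached as far as the arm can. A call with a gripper value outside its range is refused whole. The fingers move at their own pace and stop on an object; "newtons" is the grip in N (left out, the last holds). Time passes only in rows, so rows that repeat a pose let the fingers close. It gives the time, the measured TCP pose, the force, the opening and the grip force at its end, in the units of the state.
- sensors.get_obs(): the state, without advancing time (a new reading comes with each control period).
- cams.capture(name): name is "side" or "top"; returns a dict with "image" (384x512x3 uint8, red, green, blue), "K" (3x3 intrinsics, pixels), "rvec" (rotation vector, rad) and "tvec" (3), from world to camera coordinates, as OpenCV has them. Camera axes: x right, y down, z forward; pixel columns grow to the right and rows downward; lengths in m; the calibration is good to about 2 mm. A picture is of the moment at which its call begins. There is no depth.
- env.finish_job(): hands the job in; it is judged then, once.
The state is a dict: "time": time; "joint_positions": joint angles; "qd": joint speeds; "effort": joint torques, N m; "ee_pos": TCP position; "orientation": TCP orientation; "wrist_force": force on the tool from outside, world axes, zero at the start; "ft_torque": the same for the moment, N m; "opening": finger opening in m; "gripper_force": force on a finger pad.
Only numpy, scipy, OpenCV 4.12 (cv2) and the standard library are available. Lean on these libraries where they do the work, as an engineer would, in place of code of your own. Each camera call takes 0.05 s, during which the arm holds its last target. There are 200 camera calls.

### The job

The gasket and cover glass already lie in the black perfusion chamber. Of the three loose aluminium cover plates, pick up the one whose four screw holes match the chamber's four brass threads, and hold it level about 1 cm above the chamber with every hole straight over its thread, so that I can start the screws; neither the plate nor the gripper may touch the chamber or its glass, and the other plates and tools stay where they are. Finish while still holding the plate there, still and hovering: do not set it down or let go.

Things in the scene. Friction and masses are not known exactly. Their poses are not given: they have to be found in the camera images.
- chamber: perfusion chamber, fixed: black block 120x80 mm, flat top 20 mm above the bench, on an aluminium plate 140x96x4 mm; four brass threads (8.4 mm outside, 5 mm bore) in its top on a 78x42 mm rectangle (along x, y); amid them a 45 mm gasket with a 42 mm cover glass, its top 1.2 mm above the block's. Origin: centre of the underside, on the bench; x along the length, z up
- chamber_top (a point): centre of the chamber block's flat top face, 20 mm above the bench, axes as the chamber
- thread_a (a point): mouth of one brass thread, at (+39, +21, 20) mm in the chamber's frame
- thread_c (a point): mouth of the brass thread at the far end of the diagonal, at (-39, -21, 20) mm in the chamber's frame
- cover_78: aluminium cover plate 94x56x10 mm (x,y,z), lying flat; 30 mm round window, two steel tubes 7 mm high beside it; four 7 mm holes on a 78x42 mm rectangle (along x,y). Origin: centre of the underside; x along its length, z up. About 120 g; grip it across 56 mm, fingertips just above the bench. Either way round is the same
- hole_a (a point): centre of one screw hole of cover_78 at its underside, at (+39, +21, 0) mm in the cover's frame
- hole_c (a point): centre of the hole at the far end of the diagonal in cover_78 at its underside, at (-39, -21, 0) mm
- cover_60: aluminium cover plate 76x56x10 mm (x,y,z), lying flat; 30 mm round window, two steel tubes 7 mm high beside it; four 7 mm holes on a 60x42 mm rectangle (along x,y). Origin: centre of the underside; x along its length, z up. About 97 g; grip it across 56 mm, fingertips just above the bench
- cover_96: aluminium cover plate 112x56x10 mm (x,y,z), lying flat; 30 mm round window, two steel tubes 7 mm high beside it; four 7 mm holes on a 96x42 mm rectangle (along x,y). Origin: centre of the underside; x along its length, z up. About 143 g; grip it across 56 mm, fingertips just above the bench
- hex_key: T-handle hex key with red handle, 62 x 101 x 16 mm, lying loose; origin: centre of underside
- screwdriver: small red screwdriver, 18 x 146 x 16 mm, lying at the right; origin: centre of underside
- filter_cube: black microscope filter cube, 36 x 36 x 37 mm, standing at the right; origin: centre of underside
- objective: silvery microscope objective, 29 mm across, 50 mm high, standing at the right; origin: centre of underside

How it is judged:
By the outcome, as a careful person would: the job done as asked, in the order asked, and still so for the second after the job is handed in, while the arm keeps its last pose, push and grip.
It also fails if it takes over 38 s, if anything falls off the work surface, if the arm or the gripper's body presses on something with over 40 N, if the wrist force passes 120 N, or if a joint passes its speed limit or range.

## Working session

There is one attempt and no reset: what is moved stays moved. The work goes in short steps, Python scripts to look and compute and a tool call to move; the robot and the scene stay as the last step left them, time stands still between calls to the robot, and variables do not carry over. Pictures are saved under pics/ and viewed, at most 10 in all, crops included, and the job is handed in when it is done.

Besides the shell and the picture viewer there is one more tool, called in YAML: its name, and indented under it one key for each argument. apply_moves: Moves the arm, as the interface text tells. Its arguments: {"type":"object","properties":{"delta_pos":{"type":"array","items":{"type":"array","items":{"type":"number"}}},"rot":{"type":"array","items":{"type":"array","items":{"type":"number"}}},"gripper":{"type":"array","items":{"type":"number"}},"newtons":{"type":"number"}},"required":["delta_pos","rot","gripper"]}

```bash
mkdir -p pics; cat > h.py <<'E'
import numpy as np, cv2
from station import sensors, cams, env
def snap(name,fn,crop=None,scale=1):
    c=cams.capture(name); im=c["image"][:,:,::-1].copy()
    np.savez(fn.replace('.png','.npz'),K=c["K"],r=c["rvec"],t=c["tvec"],im=im)
    if crop: x0,y0,x1,y1=crop; im=im[y0:y1,x0:x1]
    cv2.imwrite(fn,cv2.resize(im,None,fx=scale,fy=scale,interpolation=cv2.INTER_CUBIC)); return c
def load(fn): return np.load(fn)
def ray(d,px,z):
    R=cv2.Rodrigues(d['r'])[0]; t=d['t'].reshape(3); C=-R.T@t
    v=R.T@np.linalg.inv(d['K'])@np.array([px[0],px[1],1.]); return C+v*(z-C[2])/v[2]
def proj(d,P): return cv2.projectPoints(np.array(P,float).reshape(-1,3),d['r'],d['t'],d['K'],None)[0].reshape(-1,2)
E
python3 - <<'E'
from h import *
snap('top','pics/t0.png',scale=1.5); snap('side','pics/s0.png',scale=1.5)
o=sensors.get_obs(); print(o['ee_pos'],o['orientation'],o['time'],env.grasp_offset)
d=load('pics/t0.npz'); print(d['K'],cv2.Rodrigues(d['r'])[0],d['t'])
E
```

```text
[0.18056406 0.57192407 0.23023528] [[-9.53595751e-01  3.01089219e-01 -6.53322266e-04]
 [ 3.01089906e-01  9.53594263e-01 -1.68822192e-03]
 [ 1.14698946e-04 -1.80658999e-03 -9.99998362e-01]] 0.1 0.0187
[[346.40105633   0.         261.06843358]
 [  0.         346.40105633 186.81246234]
 [  0.           0.           1.        ]] [[ 0.02754767 -0.99961898  0.00174069]
 [-0.98994405 -0.02752267 -0.13875617]
 [ 0.1387512   0.00209923 -0.99032505]] [-0.16219739  0.51408466  1.03634506]
```

View pics/t0.png

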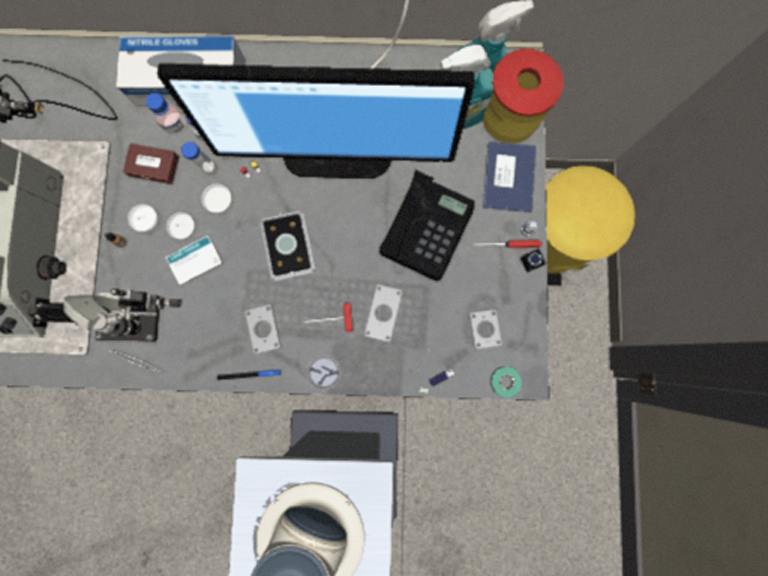

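View pics/s0.png

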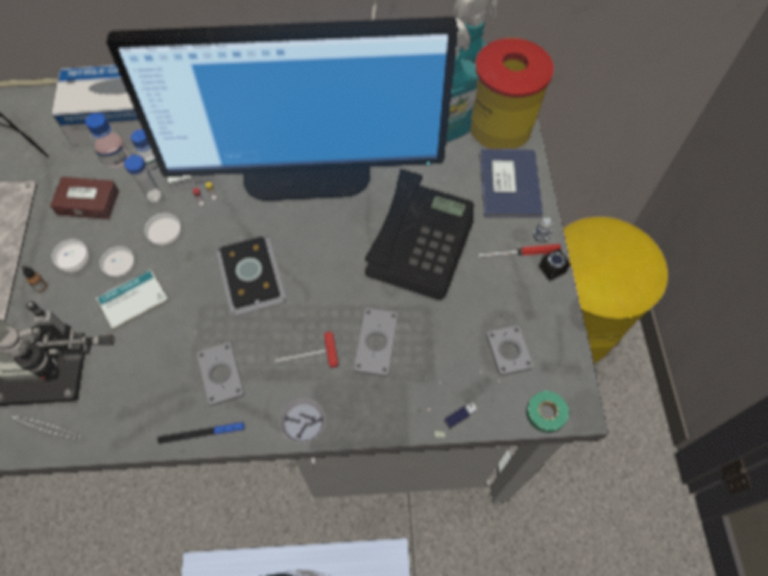

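The top view shows the chamber at about (287,245), with plates at (263,329), (383,313) and (486,328) in the 1.5x picture. By length the left one looks like the 78, so I'm enlarging to measure.

```bash
python3 - <<'E'
from h import *
d=load('pics/t0.npz'); im=d['im'][135:245,155:285]; cv2.imwrite('pics/t1.png',cv2.resize(im,None,fx=5,fy=5,interpolation=cv2.INTER_CUBIC))
d=load('pics/s0.npz'); im=d['im'][150:275,125:275]; cv2.imwrite('pics/s1.png',cv2.resize(im,None,fx=4.8,fy=4.8,interpolation=cv2.INTER_CUBIC))
print(d['K'],cv2.Rodrigues(d['r'])[0],d['t'])
E
```

```text
[[434.69614581   0.         254.55504589]
 [  0.         434.69614581 194.00093165]
 [  0.           0.           1.        ]] [[-6.01944225e-02 -9.98186533e-01  5.26158770e-04]
 [-8.84124986e-01  5.30713791e-02 -4.64226710e-01]
 [ 4.63356926e-01 -2.84090488e-02 -8.85716255e-01]] [-0.11454531  0.49103603  0.85666425]
```

View pics/t1.png

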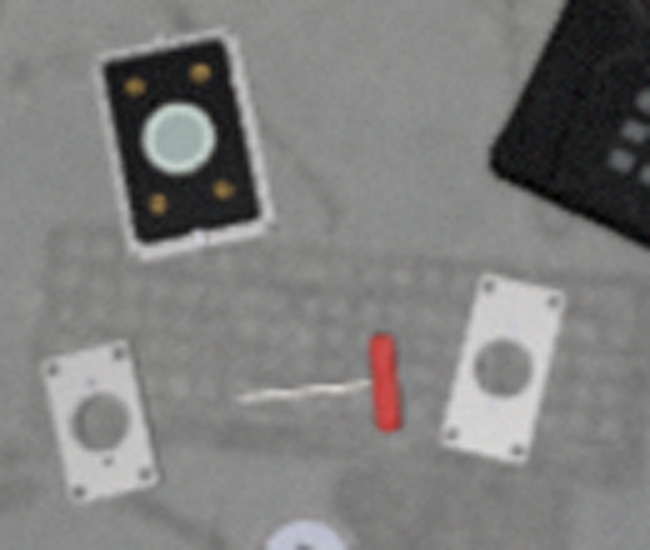

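View pics/s1.png

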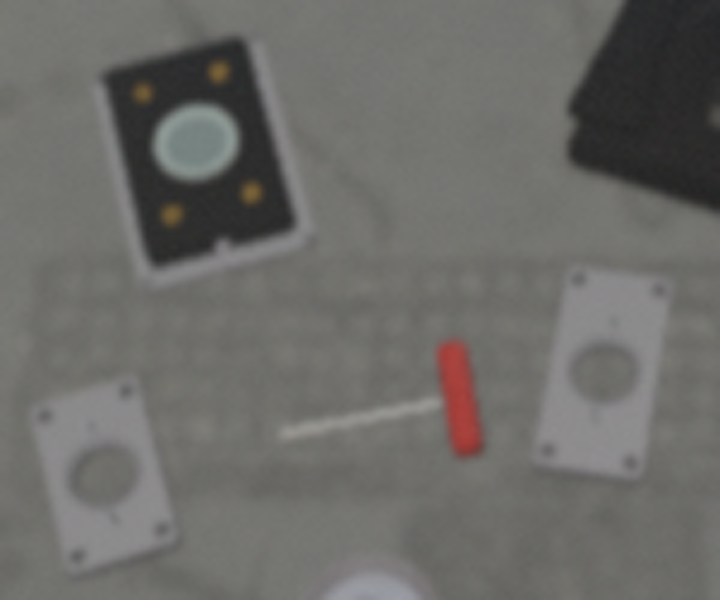

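The crops give the thread mouths in top at (135,86), (201,72), (224,189) and (158,203). The left plate's holes are at (54,370), (120,354), (145,474) and (79,491), with the matching points also visible in side. Next is a rigid fit over both views to compare sizes.

```bash
cat >> h.py <<'E'
from scipy.optimize import least_squares
def orig(p,x0,y0,s): return np.array([x0,y0])+(np.array(p,float)+.5)/s-.5
def fit(views,z,L=.078,W=.042):
    """views: list of (d, 4px in order lu, ru, rd, ld) -> x,y,yaw of rect, L along x"""
    m=np.array([[L/2,W/2],[L/2,-W/2],[-L/2,-W/2],[-L/2,W/2]])
    def P(p): c,s=np.cos(p[2]),np.sin(p[2]); return np.c_[m@np.array([[c,s],[-s,c]])+p[:2],np.full(4,z)]
    f=lambda p: np.concatenate([(proj(d,P(p))-px).ravel() for d,px in views])
    x0=np.mean([ray(views[0][0],q,z)[:2] for q in views[0][1]],0)
    r=least_squares(f,[*x0,0]); return r.x,np.sqrt(np.mean(r.fun**2))
E
python3 - <<'E'
from h import *
t=load('pics/t0.npz'); s=load('pics/s0.npz')
T={'cham':([(135,86),(201,72),(224,189),(158,203)],[(143,93),(219,72),(252,192),(172,215)],.02),
'left':([(54,370),(120,354),(145,474),(79,491)],[(44,416),(126,391),(162,529),(78,555)],.01),
'right':([(489,286),(554,302),(517,450),(451,434)],[(579,279),(659,290),(631,463),(547,451)],.01)}
for k,(a,b,z) in T.items():
    a=orig(a,155,135,5); b=orig(b,125,150,4.8)
    for d,p in((t,a),(s,b)):
        w=np.array([ray(d,q,z)[:2] for q in p]); print(k,np.linalg.norm(w-np.roll(w,-1,0),axis=1).round(4),w.mean(0).round(4))
    for v in([(t,a)],[(s,b)],[(t,a),(s,b)]): x,e=fit(v,z,.096 if k=='right' else .078); print(' fit',x[:2].round(4),np.degrees(x[2]).round(2),e.round(2))
E
```

```text
cham [0.0428 0.0776 0.0424 0.0775] [0.5937 0.0781]
cham [0.0419 0.0777 0.0429 0.0778] [0.5924 0.0776]
 fit [0.5937 0.0781] 14.01 0.09
 fit [0.5924 0.0776] 14.34 0.12
 fit [0.593  0.0778] 14.21 0.2
left [0.0423 0.0771 0.0421 0.0776] [0.4128 0.1202]
left [0.042  0.0774 0.0417 0.0771] [0.4122 0.1196]
 fit [0.4129 0.1202] 15.34 0.09
 fit [0.4123 0.1196] 15.93 0.13
 fit [0.4125 0.1198] 15.72 0.16
right [0.0424 0.0959 0.0425 0.0962] [ 0.4539 -0.1312]
right [0.042  0.0964 0.0424 0.0964] [ 0.4526 -0.1321]
 fit [ 0.4539 -0.1312] -12.44 0.06
 fit [ 0.4525 -0.1321] -12.28 0.07
 fit [ 0.4531 -0.1318] -12.33 0.21
```

```bash
python3 - <<'E'
from h import *
t=load('pics/t0.npz');s=load('pics/s0.npz')
P=[[0,0,0],[.181,.572,.231],[.181,.572,0],[.4125,.1198,0]]
print(proj(t,P)*1.5,proj(s,P)*1.5)
for q in [(130,335),(175,300),(95,345),(260,375)]: print(q,ray(t,np.array(q)/1.5,0.0),ray(t,np.array(q)/1.5,0.1))
o=sensors.get_obs();R=o['orientation'];print(o['joint_positions'])
def yaw(a): a=np.radians(a);y=np.array([np.cos(a),np.sin(a),0]);z=np.array([0,0,-1.]);return np.c_[np.cross(y,z),y,z]
from scipy.spatial.transform import Rotation as Ro
print('rot',np.degrees(Ro.from_matrix(R.T@yaw(105.7)).as_rotvec()))
for z in (.23,.1): print(R.T@(np.array([.4125,.1198,z])-o['ee_pos']))
E
```

```text
[[310.28029386 537.96991331]
 [-62.38410972 459.11701996]
 [ 35.15170614 436.27709412]
 [263.0653601  328.87853066]] [[ 294.64717498  664.75016307]
 [-249.01104389  521.24759643]
 [-109.45227761  545.93095173]
 [ 220.15796981  373.84484535]]
(130, 335) [0.39197999 0.39832228 0.        ] [0.38994062 0.3483662  0.1       ]
(175, 300) [0.46830424 0.31019362 0.        ] [0.45931324 0.26826432 0.1       ]
(95, 345) [0.36915912 0.46952592 0.        ] [0.36919828 0.41308459 0.1       ]
(260, 375) [0.31685429 0.12025738 0.        ] [0.32165739 0.09562751 0.1       ]
[ 1.20825912e+00  9.18347054e-02  1.23176201e+00  1.25184928e-05
  1.81980613e+00 -5.66988395e-02]
rot [ -0.09868808  -0.03639684 -33.22306215]
[-0.35730315 -0.36130909  0.00084703]
[-0.35731806 -0.36107423  0.13084682]
```

apply_moves:
  delta_pos:
    - [-0.03, -0.048, -0.01]
    - [-0.06, -0.095, -0.02]
    - [-0.09, -0.143, -0.03]
    - [-0.12, -0.19, -0.04]
    - [-0.149, -0.238, -0.05]
  rot:
    - [0, 0, -6.6]
    - [0, 0, -13.3]
    - [0, 0, -20]
    - [0, 0, -26.6]
    - [-0.1, 0, -33.2]
  gripper: [1, 1, 1, 1, 1]
  newtons: 40

```text
time: 0.72
ee_pos: [0.2511, 0.2986, 0.2811]
orientation: [[-0.962, -0.274, -0.0], [-0.274, 0.962, 0.001], [-0.0, 0.001, -1.0]]
wrist_force: [1.0, -0.0, 0.0]
opening: 0.0857
gripper_force: 0.0
```

```bash
cat >> h.py <<'E'
from scipy.spatial.transform import Rotation as Ro
def yaw(a): a=np.radians(a);y=np.array([np.cos(a),np.sin(a),0]);z=np.array([0,0,-1.]);return np.c_[np.cross(y,z),y,z]
def go(p,a):
    o=sensors.get_obs();R=np.array(o['orientation']);print('t',o['time'],o['ee_pos'].round(4),'dpos',(R.T@(np.array(p)-o['ee_pos'])).round(4),'rot',np.degrees(Ro.from_matrix(R.T@yaw(a)).as_rotvec()).round(2),'F',np.round(o['wrist_force'],2),o['opening'],o['gripper_force'])
E
python3 -c "
from h import *
go([.4125,.1198,.10],105.7)"
```

```text
t 0.725 [0.2511 0.2986 0.2811] dpos [-0.1061 -0.2165  0.1809] rot [0.07 0.02 0.22] F [ 0.95 -0.02  0.03] 0.08569548540391109 0.0
```

apply_moves:
  delta_pos:
    - [-0.025, -0.05, 0.02]
    - [-0.05, -0.1, 0.06]
    - [-0.075, -0.15, 0.1]
    - [-0.1, -0.2, 0.14]
    - [-0.106, -0.2165, 0.181]
  rot:
    - [0, 0, 0]
    - [0, 0, 0]
    - [0, 0, 0]
    - [0, 0, 0.2]
    - [0, 0, 0.2]
  gripper: [1, 1, 1, 1, 1]

```text
time: 1.35
ee_pos: [0.4133, 0.1191, 0.0995]
orientation: [[-0.964, -0.265, 0.003], [-0.265, 0.964, 0.002], [-0.003, 0.001, -1.0]]
wrist_force: [0.2, 0.0, -1.0]
opening: 0.0854
gripper_force: 0.0
```

```bash
python3 -c "
from h import *
go([.4125,.1198,-.002],105.7)
snap('top','pics/t2.png',(130,170,230,245),6)
go([.4125,.1198,-.002],105.7)"
```

```text
t 1.35 [0.4133 0.1191 0.0995] dpos [0.0009 0.0008 0.1015] rot [ 0.07  0.18 -0.33] F [ 0.18  0.   -1.04] 0.0853814022004383 0.0
t 1.4 [0.4107 0.1161 0.0907] dpos [-0.0035  0.0031  0.0926] rot [-0.02 -0.53 -0.4 ] F [-2.37 -2.15 -5.72] 0.0853881199809842 0.0
```

View pics/t2.png

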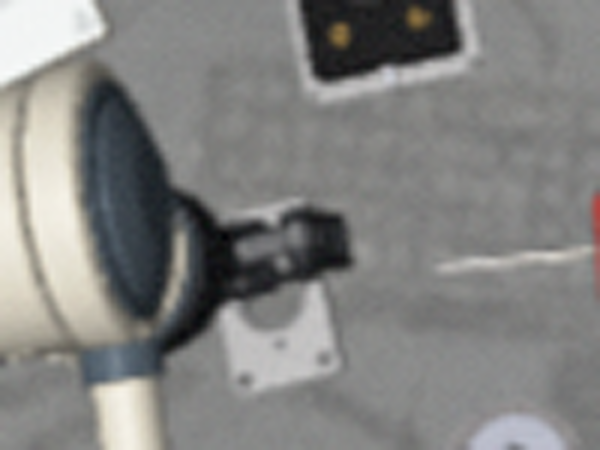

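The gripper hangs over the middle of the plate, aligned across it, with its far finger at about (325,235). The arm was still settling, so I let it settle before going down.

apply_moves:
  delta_pos:
    - [0, 0, 0]
    - [0, 0, 0]
    - [0, 0, 0]
  rot:
    - [0, 0, 0]
    - [0, 0, 0]
    - [0, 0, 0]
  gripper: [1, 1, 1]

```text
time: 1.78
ee_pos: [0.4123, 0.1219, 0.1021]
orientation: [[-0.963, -0.268, 0.004], [-0.268, 0.963, 0.003], [-0.004, 0.002, -1.0]]
wrist_force: [0.2, 0.2, -0.3]
opening: 0.0856
gripper_force: 0.0
```

```bash
python3 -c "
from h import *
go([.4125,.1198,-.002],105.7)"
```

```text
t 1.775 [0.4123 0.1219 0.1021] dpos [ 0.0008 -0.0023  0.1041] rot [ 0.09  0.24 -0.13] F [ 0.24  0.25 -0.3 ] 0.0856265748801554 0.0
```

apply_moves:
  delta_pos:
    - [0.001, -0.002, 0.03]
    - [0.001, -0.002, 0.06]
    - [0.001, -0.002, 0.08]
    - [0.001, -0.002, 0.09]
    - [0.001, -0.002, 0.09]
  rot:
    - [0, 0.2, -0.1]
    - [0, 0.2, -0.1]
    - [0, 0.2, -0.1]
    - [0, 0.2, -0.1]
    - [0, 0.2, -0.1]
  gripper: [1, 1, 1, 1, 1]

```text
time: 2.4
ee_pos: [0.4113, 0.1192, 0.0104]
orientation: [[-0.963, -0.269, -0.003], [-0.269, 0.963, 0.001], [0.003, 0.002, -1.0]]
wrist_force: [0.7, -0.7, -0.2]
opening: 0.0857
gripper_force: 0.0
```

```bash
python3 -c "
from h import *
go([.4125,.1198,-.002],105.7)"
```

```text
t 2.4 [0.4113 0.1192 0.0104] dpos [-0.0014  0.0002  0.0124] rot [ 0.09 -0.15 -0.08] F [ 0.7  -0.74 -0.22] 0.08573611859815253 0.0
```

apply_moves:
  delta_pos:
    - [-0.001, 0, 0.006]
    - [-0.001, 0, 0.012]
    - [-0.001, 0, 0.012]
    - [-0.001, 0, 0.012]
  rot:
    - [0, 0, 0]
    - [0, 0, 0]
    - [0, 0, 0]
    - [0, 0, 0]
  gripper: [1, 1, 1, 0.8]

```text
time: 2.9
ee_pos: [0.4122, 0.1191, -0.0019]
orientation: [[-0.963, -0.269, -0.003], [-0.269, 0.963, 0.001], [0.003, 0.002, -1.0]]
wrist_force: [0.0, -0.4, 1.0]
opening: 0.0699
gripper_force: 0.0
```

```bash
python3 -c "
from h import *
go([.4125,.1198,-.002],105.7)"
```

```text
t 2.9 [ 0.4122  0.1191 -0.0019] dpos [-0.0005  0.0006  0.0001] rot [ 0.09 -0.17 -0.12] F [ 0.04 -0.37  0.98] 0.06985457799552819 0.0
```

apply_moves:
  delta_pos:
    - [0, 0, 0]
    - [0, 0, 0]
    - [0, 0, 0]
    - [0, 0, 0]
    - [0, 0, 0]
  rot:
    - [0, 0, 0]
    - [0, 0, 0]
    - [0, 0, 0]
    - [0, 0, 0]
    - [0, 0, 0]
  gripper: [0.7, 0.62, 0.5, 0.5, 0.5]
  newtons: 60

```text
time: 3.52
ee_pos: [0.4126, 0.1192, -0.0013]
orientation: [[-0.963, -0.269, -0.002], [-0.269, 0.963, 0.001], [0.002, 0.002, -1.0]]
wrist_force: [-0.8, 0.7, 5.1]
opening: 0.054
gripper_force: 62.3
```

```bash
python3 -c "
from h import *
go([.4125,.1198,.06],105.7)"
```

```text
t 3.525 [ 0.4126  0.1192 -0.0013] dpos [ 0.      0.0007 -0.0613] rot [ 0.09 -0.1  -0.12] F [-0.85  0.65  5.06] 0.05401055887216978 62.27116942405701
```

apply_moves:
  delta_pos:
    - [0, 0, -0.01]
    - [0, 0, -0.03]
    - [0, 0, -0.055]
    - [0, 0, -0.08]
    - [0, 0, -0.08]
  rot:
    - [0, 0, 0]
    - [0, 0, 0]
    - [0, 0, 0]
    - [0, 0, 0]
    - [0, 0, 0]
  gripper: [0.5, 0.5, 0.5, 0.5, 0.5]

```text
time: 4.15
ee_pos: [0.4136, 0.1193, 0.08]
orientation: [[-0.963, -0.269, 0.001], [-0.269, 0.963, 0.002], [-0.001, 0.001, -1.0]]
wrist_force: [0.3, 1.0, -2.4]
opening: 0.0539
gripper_force: 63.9
```

```bash
python3 -c "
from h import *
go([.593,.0778,.079],104.2)"
```

```text
t 4.15 [0.4136 0.1193 0.08  ] dpos [-0.1617 -0.0882  0.0011] rot [0.08 0.06 1.38] F [ 0.25  0.98 -2.41] 0.05393498623312318 63.87709379196167
```

apply_moves:
  delta_pos:
    - [-0.03, -0.016, 0]
    - [-0.07, -0.038, 0]
    - [-0.11, -0.06, 0]
    - [-0.145, -0.079, 0]
    - [-0.162, -0.088, 0]
  rot:
    - [0, 0, 0.3]
    - [0, 0, 0.6]
    - [0, 0, 0.9]
    - [0, 0, 1.2]
    - [0, 0, 1.4]
  gripper: [0.5, 0.5, 0.5, 0.5, 0.5]

```text
time: 4.78
ee_pos: [0.5928, 0.077, 0.0747]
orientation: [[-0.97, -0.244, -0.006], [-0.244, 0.97, 0.0], [0.006, 0.002, -1.0]]
wrist_force: [-1.5, 0.0, -0.5]
opening: 0.0541
gripper_force: 63.8
```

apply_moves:
  delta_pos:
    - [0, 0, 0]
    - [0, 0, 0]
    - [0, 0, 0]
    - [0, 0, 0]
  rot:
    - [0, 0, 0]
    - [0, 0, 0]
    - [0, 0, 0]
    - [0, 0, 0]
  gripper: [0.5, 0.5, 0.5, 0.5]

```text
time: 5.28
ee_pos: [0.5916, 0.0781, 0.0776]
orientation: [[-0.969, -0.245, -0.003], [-0.245, 0.969, 0.001], [0.003, 0.002, -1.0]]
wrist_force: [-0.4, 0.4, -1.0]
opening: 0.0537
gripper_force: 63.8
```

```bash
python3 -c "
from h import *
go([.593,.0778,.035],104.2)"
```

```text
t 5.275 [0.5916 0.0781 0.0776] dpos [-0.0014 -0.0006  0.0426] rot [ 0.09 -0.15  0.01] F [-0.42  0.44 -0.96] 0.053680536995109086 63.82615685462952
```

apply_moves:
  delta_pos:
    - [-0.001, 0, 0.012]
    - [-0.001, 0, 0.025]
    - [-0.001, 0, 0.037]
    - [-0.001, 0, 0.043]
    - [-0.001, 0, 0.043]
  rot:
    - [0, 0, 0]
    - [0, 0, 0]
    - [0, 0, 0]
    - [0, 0, 0]
    - [0, 0, 0]
  gripper: [0.5, 0.5, 0.5, 0.5, 0.5]

```text
time: 5.9
ee_pos: [0.5925, 0.078, 0.0334]
orientation: [[-0.97, -0.245, -0.005], [-0.245, 0.97, 0.001], [0.005, 0.002, -1.0]]
wrist_force: [-0.1, 0.0, -1.3]
opening: 0.0541
gripper_force: 63.8
```

apply_moves:
  delta_pos:
    - [0, 0, 0]
    - [0, 0, 0]
    - [0, 0, 0]
    - [0, 0, 0]
  rot:
    - [0, 0, 0]
    - [0, 0, 0]
    - [0, 0, 0]
    - [0, 0, 0]
  gripper: [0.5, 0.5, 0.5, 0.5]

```text
time: 6.4
ee_pos: [0.593, 0.0781, 0.0346]
orientation: [[-0.97, -0.245, -0.003], [-0.245, 0.97, 0.001], [0.003, 0.002, -1.0]]
wrist_force: [-0.2, 0.1, -1.3]
opening: 0.0539
gripper_force: 63.8
```

```bash
python3 -c "
from h import *
snap('top','pics/t3.png',(150,125,230,195),8); snap('side','pics/s3.png',(135,140,215,210),8)
go([.593,.0778,.029],104.2)"
```

```text
t 6.5 [0.5929 0.0781 0.0344] dpos [-0.     -0.0003  0.0054] rot [ 0.09 -0.17 -0.02] F [ 1.1   0.16 -1.89] 0.054003160294987466 63.82149696350098
```

View pics/t3.png

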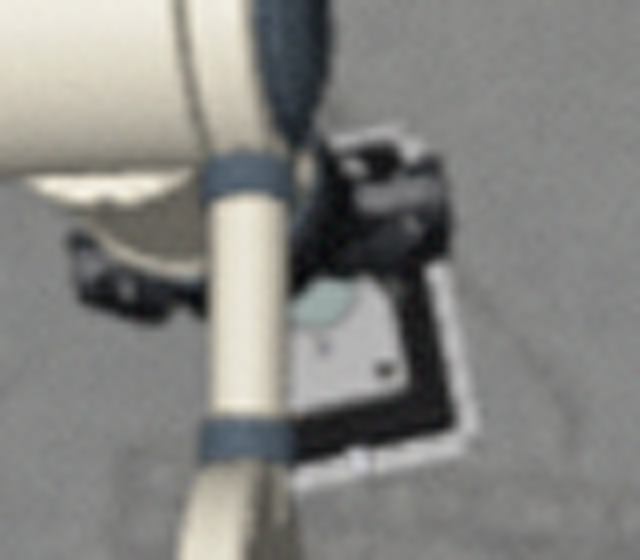

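View pics/s3.png

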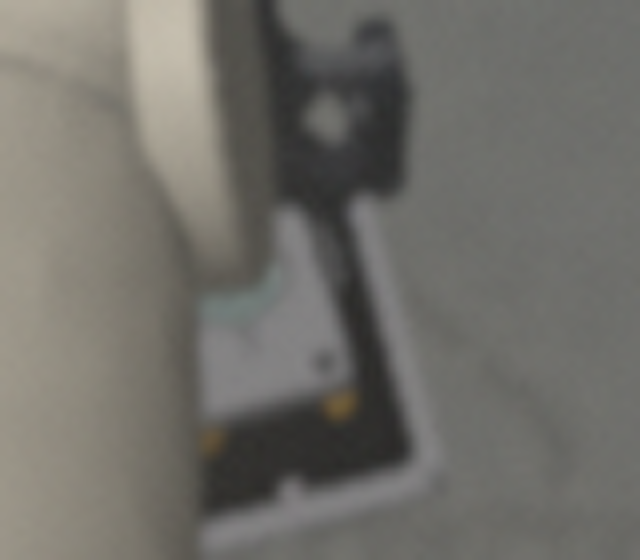

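Both views show the plate over the chamber without contact. The right-hand near hole is at (384,369) in top with the corner at (408,390). In side the hole is at (322,362), the corner at (353,380) and the thread below at (340,406). I compare these with the prediction.

```bash
python3 - <<'E'
from h import *
t=load('pics/t3.npz'); s=load('pics/s3.npz')
def C(p,q): a=np.radians(p[2]); return np.array([p[0]+np.cos(a)*q[0]-np.sin(a)*q[1], p[1]+np.sin(a)*q[0]+np.cos(a)*q[1]])
pt=(.5937,.0781,14.1); ps=(.5924,.0776,14.2)
H={'hole':((384,369),(322,362),(-.039,-.021)),'corner':((408,390),(353,380),(-.047,-.028))}
for k,(a,b,q) in H.items():
    a=orig(a,150,125,8); b=orig(b,135,140,8)
    for z in (.042,.044,.046,.048,.050):
        dt=ray(t,a,z)[:2]-C(pt,q); ds=ray(s,b,z)[:2]-C(ps,q)
        print(k,z,'top err',(dt*1e3).round(2),'side err',(ds*1e3).round(2))
print(proj(s,[[*C(ps,(-.039,-.021)),.02]])*1.0, orig((340,406),135,140,8))
E
```

```text
hole 0.042 top err [1.49 1.85] side err [2.36 1.9 ]
hole 0.044 top err [1.12 1.47] side err [1.23 1.55]
hole 0.046 top err [0.76 1.1 ] side err [0.11 1.2 ]
hole 0.048 top err [0.39 0.72] side err [-1.02  0.85]
hole 0.05 top err [0.03 0.34] side err [-2.15  0.5 ]
corner 0.042 top err [-0.45  0.88] side err [1.44 0.92]
corner 0.044 top err [-0.8   0.52] side err [0.33 0.59]
corner 0.046 top err [-1.15  0.16] side err [-0.78  0.26]
corner 0.048 top err [-1.5 -0.2] side err [-1.89 -0.07]
corner 0.05 top err [-1.85 -0.56] side err [-3.  -0.4]
[[176.95794231 189.79994793]] [177.0625 190.3125]
```

apply_moves:
  delta_pos:
    - [0, -0.0004, 0.0025]
    - [0, -0.0008, 0.0055]
    - [0, -0.0008, 0.0055]
    - [0, -0.0008, 0.0055]
    - [0, -0.0008, 0.0055]
  rot:
    - [0.1, -0.1, 0]
    - [0.1, -0.2, 0]
    - [0.1, -0.2, 0]
    - [0.1, -0.2, 0]
    - [0.1, -0.2, 0]
  gripper: [0.5, 0.5, 0.5, 0.5, 0.5]

```text
time: 7.12
ee_pos: [0.5932, 0.0773, 0.029]
orientation: [[-0.97, -0.245, 0.001], [-0.245, 0.97, -0.0], [-0.001, -0.0, -1.0]]
wrist_force: [0.2, -0.3, -1.2]
opening: 0.054
gripper_force: 63.8
```

apply_moves:
  delta_pos:
    - [0, 0, 0]
    - [0, 0, 0]
    - [0, 0, 0]
    - [0, 0, 0]
  rot:
    - [0, 0, 0]
    - [0, 0, 0]
    - [0, 0, 0]
    - [0, 0, 0]
  gripper: [0.5, 0.5, 0.5, 0.5]

```text
time: 7.62
ee_pos: [0.5931, 0.0773, 0.0288]
orientation: [[-0.97, -0.245, 0.0], [-0.245, 0.97, -0.0], [-0.0, -0.0, -1.0]]
wrist_force: [0.3, 0.3, -1.3]
opening: 0.0542
gripper_force: 63.8
```

```bash
python3 - <<'E'
from h import *
# average several frames, then enlarge the visible quarter
c={}
for n in('top','side'):
    k=[cams.capture(n) for _ in range(6)]; im=np.mean([q['image'] for q in k],0)[:,:,::-1]
    np.savez(f'pics/{n}4.npz',K=k[0]['K'],r=k[0]['rvec'],t=k[0]['tvec'],im=im); c[n]=im.clip(0,255).astype(np.uint8)
a=cv2.resize(c['top'][155:190,180:212],None,fx=12,fy=12,interpolation=cv2.INTER_CUBIC)
b=cv2.resize(c['side'][165:200,158:190],None,fx=12,fy=12,interpolation=cv2.INTER_CUBIC)
cv2.imwrite('pics/c4.png',np.hstack([a,b]))
go([.593,.077,.029],104.2)
E
```

```text
t 8.225 [0.5931 0.0773 0.0288] dpos [ 0.0002 -0.0003 -0.0002] rot [-0.01  0.03 -0.02] F [-0.02  0.03 -1.08] 0.05389754669563714 63.82433295249939
```

View pics/c4.png

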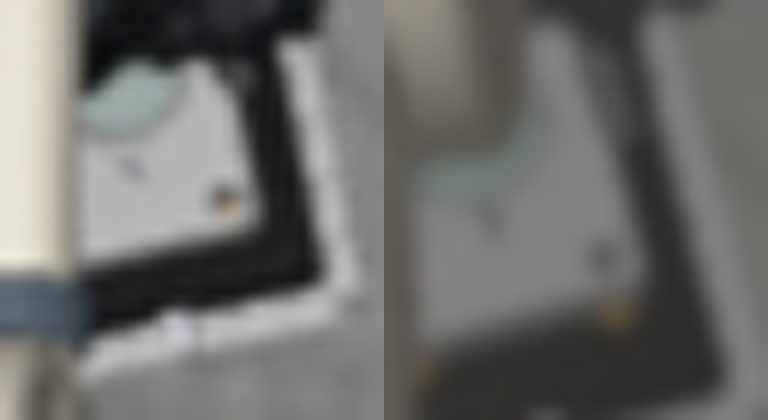

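The averaged crops show brass through the hole at (223,199) in top. In side the hole is at (219,256) with the thread at (233,316). I check these against the model, along with the plate's silhouette edges.

```bash
python3 - <<'E'
from h import *
from scipy.ndimage import map_coordinates
t=load('pics/top4.npz'); s=load('pics/side4.npz')
def C(p,q): a=np.radians(p[2]); return np.array([p[0]+np.cos(a)*q[0]-np.sin(a)*q[1], p[1]+np.sin(a)*q[0]+np.cos(a)*q[1]])
V=[('top',t,(.5937,.0781,14.1),(180,155),(223,199)),('side',s,(.5924,.0776,14.2),(158,165),(219,256))]
for n,d,p,o,h in V:
    R=cv2.Rodrigues(d['r'])[0]; print(n,'cam',(-R.T@d['t'].reshape(3)).round(2))
    w=ray(d,orig(h,*o,12),.040)[:2]; print(' hole err mm',((w-C(p,(-.039,-.021)))*1e3).round(2))
    g=d['im'].mean(2)
    def edge(name,q0,q1,nrm,z):
        f=[]
        for u in np.linspace(0,1,15):
            q=np.array(q0)*(1-u)+np.array(q1)*u; off=np.linspace(-.006,.006,49)
            P=[[*C(p,q+np.array(nrm)*k),z] for k in off]; x=proj(d,P)
            v=map_coordinates(g,[x[:,1],x[:,0]],order=3); gr=np.abs(np.gradient(v))
            i=gr.argmax(); f.append(off[i]*1e3)
        f=np.array(f); print(' ',name,'offset outward mm',np.median(f).round(2),'ends',f[:5].mean().round(2),f[-5:].mean().round(2),'sd',f.std().round(2))
    edge('plate near bottom',(-.047,-.024),(-.047,-.0),(-1,0),.030)
    edge('plate right bottom',(-.043,-.028),(-.02,-.028),(0,-1),.030)
    edge('base near top',(-.07,-.04),(-.07,-.01),(-1,0),.0)
    edge('base right top',(-.06,-.048),(-.015,-.048),(0,-1),.0)
    edge('block near bottom',(-.06,-.035),(-.06,-.01),(-1,0),.004)
    edge('block right bottom',(-.055,-.04),(-.015,-.04),(0,-1),.004)
E
```

```text
top cam [ 0.37 -0.15  1.1 ]
 hole err mm [0.52 0.42]
  plate near bottom offset outward mm -1.5 ends -1.55 -1.65 sd 0.22
  plate right bottom offset outward mm 0.25 ends 0.65 0.25 sd 0.32
  base near top offset outward mm -1.5 ends -2.25 -1.5 sd 1.15
  base right top offset outward mm -1.75 ends -1.8 -1.6 sd 0.25
  block near bottom offset outward mm -0.75 ends -1.0 -0.65 sd 0.3
  block right bottom offset outward mm -1.5 ends -1.6 -1.55 sd 0.3
side cam [ 0.03 -0.12  0.99]
 hole err mm [ 0.32 -0.25]
  plate near bottom offset outward mm -4.25 ends -2.0 -4.15 sd 2.52
  plate right bottom offset outward mm 1.0 ends 0.6 1.0 sd 0.37
  base near top offset outward mm -2.75 ends -3.65 -2.7 sd 0.68
  base right top offset outward mm -6.0 ends -3.1 -6.0 sd 1.94
  block near bottom offset outward mm -1.75 ends -1.9 -1.65 sd 0.32
  block right bottom offset outward mm -1.0 ends -1.05 -1.05 sd 0.14
```

```bash
python3 -c "
from h import *
o=sensors.get_obs(); print(o['time'],np.abs(o['qd']).max(),o['ee_pos'],o['gripper_force']); print(env.finish_job())"
```

```text
8.225 0.0021602601784634174 [0.59310907 0.0773068  0.02884416] 63.82433295249939
the job is handed in; nothing more can be done
None
```

I picked up cover_78 and handed the job in with the plate held still and level, about 1 cm above the chamber; the one hole I could see sits within about 0.7 mm of its thread, while the arm and gripper hid the other three, whose position follows from the gripper pose and the earlier measurements.

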